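# Take the left-hand spindle nut off a spin dryer

## Task

Take the hexagon nut off the spin dryer's spindle so that the die carrier can be changed, and set the nut down gently, flat with its closed top up, in the aluminium parts tray. Its notched corners and engraved arrow mark a left-hand thread: it unscrews clockwise. Let it climb off its thread by turning, never pulling, pressing or side-loading the delicate spindle with more than 20 N, and leave everything else on the bench where it is.

Things in the scene. Friction and masses are not known exactly. Their poses are not given: they have to be found in the camera images.
- nut_center (a point): Loose steel hexagon nut with closed top, about 0.22 kg, at the start screwed fully home on the spindle. 46 mm across flats, 53 mm across corners, 34 mm high, corners notched all round. This point is on its axis half-way up, 17 mm above the underside. z is its axis, up; flats face along +x and every 60 deg from it. Its top carries an engraved clockwise arrow and an index line along +x.
- nut_mark (a point): Outer end of the nut's engraved index line: top edge of the nut, 23 mm from the axis, in the middle of a flat; axes as the nut's. Coarse three-start left-hand thread: turned clockwise seen from above, the nut climbs by itself, several millimetres in half a turn. It stays where it is left on the thread, with about 0.8 mm of play along and 0.7 mm across the axis.
- spindle_mark (a point): Outer end of the straight line engraved in the carrier's top, 80 mm from the axis. With the nut fully home its index line stands over this line (within 2 deg); its angle clockwise from this line is how far it is unscrewed. The thread runs out somewhat beyond half a turn (feel for it); from there on the nut lifts straight off, but turned back it drops in again.
- spindle: Spindle held by its motor brake (it does not turn) with the round die carrier on it, 170 mm across, six pockets, in the open bowl. Origin on the axis at the carrier's top face, 106 mm above the bench; z up, +x to the carrier's engraved line. The threaded stub inside the nut is 25 mm across and 27 mm high: the nut clears it with its underside 30 mm above the carrier.
- washer_top (a point): Top face of the spring washer on the axis under the nut, 41 mm across; the nut's home underside is here, 4 mm above the carrier. The washer pushes the nut up with 10 N at home, fading to nothing over the first 4 mm of climb. This point is fixed to the spindle.
- dryer: White bench spin dryer, fixed, 280 mm (x) by 260 mm (y), deck 125 mm above the bench, with a round open bowl 212 mm across and 55 mm deep round the carrier. Origin under its centre on the bench.
- tray: Shallow aluminium parts tray, fixed on the bench, 200 mm (x) by 150 mm (y), walls 3 mm thick and 22 mm high, floor 3 mm thick, empty. Origin under its centre.
- splash_lid: Bystander: clear round lid of the dryer, 236 mm across, 44 mm high with its knob, lying on the bench. Origin under its centre.
- chip_box: Bystander: black chip box with clear lid, 76 by 76 by 22 mm, on the bench. Origin under its centre.
- rinse_bottle: Bystander: white plastic bottle, 56 mm across and 130 mm high, standing on the bench. Origin under its centre.
- tweezers: Bystander: steel tweezers, 130 mm long (x), 12 mm wide, 9 mm high, lying on the bench. Origin under the middle.

How it is judged (in metres and radians):
On the way, in this order (a step that is already met when the one before it is completed fails the run):
1. the nut has climbed at least 7 mm on its thread, still on the spindle (z of nut_center in the frame of spindle above 0.028 m and horizontal distance between nut_center and spindle below 0.006 m), for 0.05 s.
2. the nut has been lifted clear of the spindle (z of nut_center in the frame of spindle above 0.047 m), for 0.05 s.
At the end, for the whole second after the job is handed in: The nut lies at rest on the floor of the parts tray, inside its walls, flat (within 0.1 rad) with its closed top up (x of nut_center in the frame of tray between -0.078 and 0.078 m and y of nut_center in the frame of tray between -0.053 and 0.053 m and z of nut_center in the frame of tray between 0.017 and 0.0225 m and angle between nut_center's own z axis and vertical below 0.1 rad and linear speed of nut below 0.01 m/s); the robot touches nothing.
It fails at once if the nut loads the spindle or carrier with more than 20 N (pulled, pressed, side-loaded or tightened) (contact force between nut and spindle above 20 N).
It fails at once if the nut is dropped: it falls faster than 0.45 m/s (over about 10 mm) with no finger on it (contact force between the fingers and nut below 0.05 N and linear speed of nut above 0.45 m/s).
It fails at once if the splash lid, chip box, rinse bottle or tweezers are moved more than 20 mm (distance of any of splash_lid, chip_box, rinse_bottle, tweezers from where it was at the start of the episode above 0.02 m).
It also fails if it takes over 58 s, if anything falls off the work surface, if the arm or the gripper's body presses on something with over 40 N, if the wrist force passes 120 N, or if a joint passes its speed limit or range.

## Robot

A 6-joint arm with a two-finger parallel gripper is mounted at the origin on the work surface. World frame = base frame: x ahead of the robot, y to its left, z up, the work surface at z = 0. Lengths are in mm, angles in rad, forces in N, time in s.
With the tool pointing down it reaches from about 300 to 875 mm from the base axis. Payload 4.2 kg.
Tool frame: the origin (TCP) lies at the very end of the fingers, on their centre line; the grasp point (between the pads) lies 19 mm behind it (manip.grip_depth is the distance from the TCP to the grasp point, in mm); z points along the fingers, y is the line along which they close (so a half turn about z gives the same grasp; the last joint's range is limited). The gripper opens to 85 mm and grips with 20 to 120 N. Pads are 22 mm wide; open, the fingers measure 114 mm over their backs; the gripper's body (76 mm by 85 mm) begins 54 mm behind the grasp point. The pads swing forward as they close: fully open they stand 13 mm farther back than shut.
Start: joints at [-1.279, 0.32, 1.565, -0, 1.257, -0.02], TCP at [176.397, -547.289, 231.338] pointing down, gripper open.
Joint ranges: [-3.11, 3.11], [-0.84, 2.01], [0.21, 2.61], [-1.34, 4.49], [0.05, 2.63], [-2.56, 2.56]. Speed limits (rad/s): [2.57, 2.57, 3.14, 3.14, 3.14, 3.14].

## Interface

Orientations are given as a unit quaternion [w, x, y, z].
In Python, from bench import readout, optics, manip, spotter gives the robot as it stands.
- The arm moves only by the tool drive_tool, never from a script. Its argument "moves" is a list of rows, each an object of numbers: "grip": the gripper's target within -1 to 1 (shut at 1, half-way at 0, fully open at -1); "tx", "ty", "tz": the shift along the tool's x, y, z in cm; "twist": the turn about the tool's z in degrees. A call has 1 to 10 rows; each row shifts and turns the commanded pose from where the row before left it, along the tool's axes as they then stand; what a row does not reach is not made up. A row lasts 1/12 s, in which the tool goes at most 41.7 mm and 7.16 degrees, less where a joint would pass 70% of its speed; a pose out of reach is approached as far as the arm can. A call with a gripper value outside its range is refused whole. The fingers move at their own pace and stop on an object; the grip force is fixed at half the most. Time passes only in rows, so rows that do not move let the fingers close. It gives the time, the measured TCP pose, the force, the opening and the grip force at its end, in the units of the state.
- readout.get_obs(): the state, without advancing time (a new reading comes with each control period).
- optics.snapshot(name): name is "scene" or "top" or "wrist"; returns (picture, depth): 384x512x3 uint8, red, green, blue; 384x512 float32, mm along the optical axis (not along the pixel's ray), 0 where there is no reading.
- optics.camera_params(name): a dict with "fovy" (degrees; the focal length in pixels is half the picture's height over the tangent of half this angle, whatever the lens; pixels are square), "cx", "cy" (the principal point, pixels), "R" (3x3) and "t" (3): a world point X has camera coordinates R X + t. Camera axes: x right, y down, z forward; pixel columns grow to the right and rows downward; lengths in mm; the calibration is good to about 2 mm. A picture is of the moment at which its call begins: read the wrist's pose just before it. camera_params takes no time and is no camera call; for the wrist camera it gives the pose at the moment of the call.
- manip.hand_in(): hands the job in; it is judged then, once.
Trained networks look in the newest picture that a camera, given by its name, has taken for a name from the list of things; names that differ only in an ending like _2 or _b are one class to them, and where a whole thing is asked for, a point or a joint stands for the part that bears it (a point fixed in the world has none). Each returns a list of dicts, best first, with "score" (0 to 1); they miss things now and then, are a little off and sometimes report something else, mostly with a low value. They report only what shows in the picture. A call takes as long as a camera call.
- spotter.outline_of(camera, query): "pixels" (384x512 bool, what is visible of it) and "centre" ([column, row] in pixels, amid what is visible of it).
- spotter.place_of(camera, query): "centre" ([column, row] in pixels: a listed point, or the origin of a listed thing).
The state is a dict: "clock": time; "joint_pos": joint angles; "joint_vel": joint speeds; "tau": joint torques, N m; "tcp_pos": TCP position; "eef_rot": TCP orientation; "wrist_force": force on the tool from outside, world axes, zero at the start; "torque": the same for the moment, N m; "finger_gap": finger opening in mm; "grasp_force": force on a finger pad.
Only numpy, scipy, OpenCV 4.12 (cv2) and the standard library are available. Lean on these libraries where they do the work, as an engineer would, in place of code of your own. Each camera call takes 0.05 s, during which the arm holds its last target. There are 200 camera calls.

## Working session

There is one attempt and no reset: what is moved stays moved. The work goes in short steps, Python scripts to look and compute and a tool call to move; the robot and the scene stay as the last step left them, time stands still between calls to the robot, and variables do not carry over. Pictures are saved under pics/ and viewed, at most 10 in all, crops included, and the job is handed in when it is done.

Besides the shell and the picture viewer there is one more tool, called as a command line: name --argument value ..., lists and objects as JSON in quotes. drive_tool: Moves the arm, as the interface text tells. Its arguments: {"type":"object","properties":{"moves":{"type":"array"}},"required":["moves"]}

```bash
ls; mkdir -p pics
cat > h.py <<'E'
import numpy as np, cv2
from bench import readout, optics, manip, spotter
def px2w(cam,uv,z=None,depth=None,P=None):
    P=P or optics.camera_params(cam); f=192/np.tan(np.radians(P['fovy'])/2)
    R=np.array(P['R']);t=np.array(P['t'])
    d=np.array([(uv[0]-P['cx'])/f,(uv[1]-P['cy'])/f,1.])
    o=-R.T@t; w=R.T@d
    s=depth if depth is not None else (z-o[2])/w[2]
    return o+s*w
E
python3 - <<'E'
from h import *
o=readout.get_obs();print({k:np.round(v,3).tolist() for k,v in o.items()})
for c in('top','scene'):
    im,d=optics.snapshot(c);cv2.imwrite(f'pics/{c}0.png',im[:,:,::-1])
    P=optics.camera_params(c)
    print(c,P)
    if c=='top':
      for n,z in(('nut_center',127),('nut_mark',144),('spindle_mark',106),('spindle',106),('tray',0),('splash_lid',0),('chip_box',0),('rinse_bottle',0),('tweezers',0),('dryer',0)):
        r=spotter.place_of(c,n)
        if r: print(n,round(r[0]['score'],2),np.round(r[0]['centre'],1),px2w(c,r[0]['centre'],z).round(1))
        else: print(n,None)
E
```

```text
pics
{'clock': 0.0, 'joint_pos': [-1.279, 0.32, 1.566, -0.0, 1.257, -0.02], 'joint_vel': [0.001, -0.0, 0.001, -0.0, -0.002, -0.001], 'tau': [-0.003, -41.553, -23.417, -0.0, 0.008, 0.0], 'tcp_pos': [176.242, -546.812, 230.474], 'eef_rot': [-0.001, 0.988, 0.155, -0.0], 'wrist_force': [0.524, 0.174, 0.644], 'torque': [-0.017, -0.006, -0.02], 'grasp_force': 0.0, 'finger_gap': 85.441}
top {'fovy': 57.14708518036769, 'cx': 254.91831078384644, 'cy': 197.71256618731405, 'R': array([[-0.0146791 , -0.99989154,  0.0011981 ],
       [-0.98772517,  0.01431411, -0.15554454],
       [ 0.15551052, -0.00346665, -0.98782815]]), 't': array([  33.27233552,  577.42907232, 1296.78250902])}
nut_center 0.59 [246.6 202.1] [549.6  55.  127. ]
nut_mark 0.61 [256.  195.6] [569.8  21.3 144. ]
spindle_mark 0.84 [265. 191.] [592.5 -12.  106. ]
spindle 0.7 [249.2 206.1] [537.9  46.2 106. ]
tray 0.7 [330.9 215.3] [ 511.1 -271.1    0. ]
splash_lid 0.92 [139.6 228. ] [472.4 474.1   0. ]
chip_box 0.69 [256.2 199.8] [576.6  19.8   0. ]
rinse_bottle 0.59 [302.3 160.9] [ 731.4 -167.1    0. ]
tweezers 0.59 [387.2 253.6] [ 360.3 -480.3    0. ]
dryer 0.34 [334.  217.1] [ 503.9 -282.8    0. ]
scene {'fovy': 52.30762550932594, 'cx': 255.064084745388, 'cy': 193.3461386599473, 'R': array([[ 0.69709383,  0.71688435,  0.01170576],
       [ 0.51589564, -0.49018201, -0.70254771],
       [-0.4979075 ,  0.49578063, -0.71154037]]), 't': array([-436.3298184 , -208.32113235, 1563.70991028])}
```

```bash
python3 -c "
import cv2
a=cv2.imread('pics/top0.png');cv2.imwrite('pics/top0b.png',cv2.resize(a,(800,600),interpolation=cv2.INTER_CUBIC))"
```

```text
(no output)
```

View pics/top0b.png

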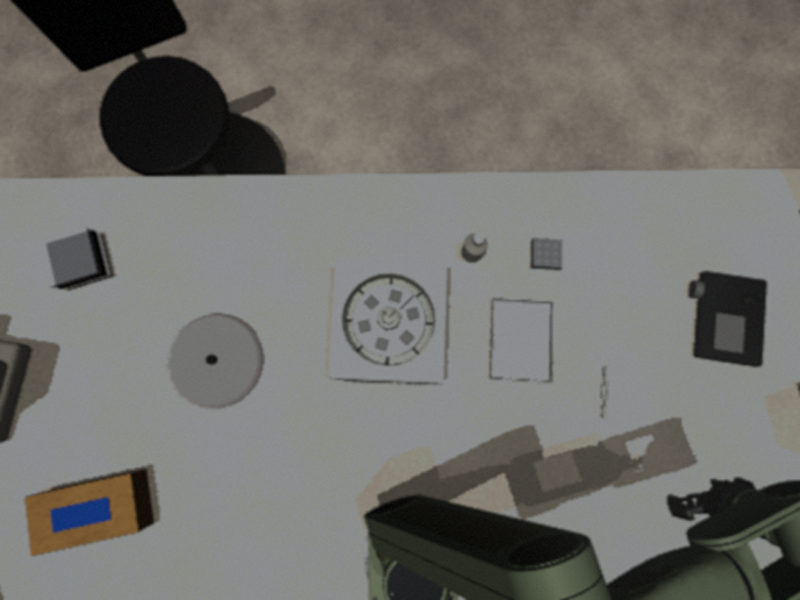

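drive_tool --moves '[{"tx":2.95,"ty":-2.51},{"tx":2.95,"ty":-2.51},{"tx":2.95,"ty":-2.51},{"tx":2.95,"ty":-2.51},{"tx":2.95,"ty":-2.51},{"tx":2.95,"ty":-2.51},{"tx":2.95,"ty":-2.51},{"tx":2.95,"ty":-2.51},{"tx":2.95,"ty":-2.51},{"tx":2.95,"ty":-2.51}]'

```text
invalid input
```

drive_tool --moves '[{"tx":2.95,"ty":-2.51},{"tx":2.95,"ty":-2.51},{"tx":2.95,"ty":-2.51},{"tx":2.95,"ty":-2.51},{"tx":2.95,"ty":-2.51},{"tx":2.95,"ty":-2.51},{"tx":2.95,"ty":-2.51},{"tx":2.95,"ty":-2.51},{},{}]'

```text
invalid input
```

```bash
cat > look.py <<'E'
from h import *
import sys
def look(tag,scale=1.5):
    o=readout.get_obs();print('t',round(o['clock'],2),'tcp',np.round(o['tcp_pos'],1),'q',np.round(o['eef_rot'],4),'j',np.round(o['joint_pos'],3),'F',np.round(o['wrist_force'],1))
    P=optics.camera_params('wrist');im,d=optics.snapshot('wrist')
    cv2.imwrite(f'pics/{tag}.png',cv2.resize(im[:,:,::-1],None,fx=scale,fy=scale,interpolation=cv2.INTER_CUBIC))
    np.savez(f'/tmp/{tag}.npz',im=im,d=d,**{k:P[k] for k in P})
    for n,z in(('nut_center',127),('nut_mark',144),('spindle_mark',106),('spindle',106),('washer_top',110)):
        for r in spotter.place_of('wrist',n)[:1]:
            print(n,round(r['score'],2),np.round(r['centre'],1),px2w('wrist',r['centre'],z,P=P).round(1))
    return im,d,P
if __name__=='__main__': look(sys.argv[1])
E
python3 look.py w1
```

```text
t 0.6 tcp [ 176.4 -547.3  231.3] q [ 0.      0.9879  0.1553 -0.    ] j [-1.279  0.32   1.565 -0.     1.257 -0.02 ] F [ 0.3  0.9 -0.3]
```

View pics/w1.png

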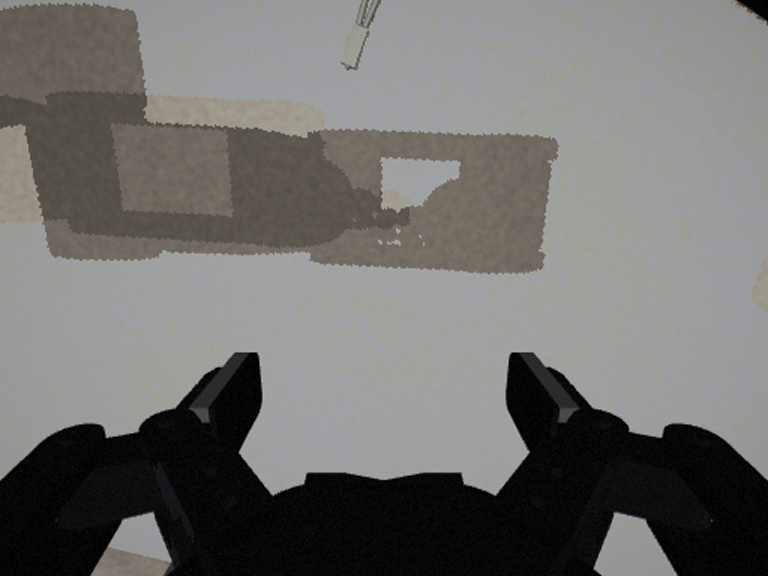

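The picture shows only bench and tweezers (350,60), fingers at the bottom; image up is tool +x. The moves were refused, so I'll send every key.

drive_tool --moves '[{"grip":-1,"tx":2.95,"ty":-2.51,"tz":0,"twist":0},{"grip":-1,"tx":2.95,"ty":-2.51,"tz":0,"twist":0},{"grip":-1,"tx":2.95,"ty":-2.51,"tz":0,"twist":0},{"grip":-1,"tx":2.95,"ty":-2.51,"tz":0,"twist":0},{"grip":-1,"tx":2.95,"ty":-2.51,"tz":0,"twist":0},{"grip":-1,"tx":2.95,"ty":-2.51,"tz":0,"twist":0},{"grip":-1,"tx":2.95,"ty":-2.51,"tz":0,"twist":0},{"grip":-1,"tx":2.95,"ty":-2.51,"tz":0,"twist":0},{"grip":-1,"tx":2.95,"ty":-2.51,"tz":0,"twist":0},{"grip":-1,"tx":2.95,"ty":-2.51,"tz":0,"twist":0}]'

```text
clock: 1.73
tcp_pos: [380.8, -216.2, 231.6]
eef_rot: [0.0, 0.988, 0.155, 0.0]
wrist_force: [0.8, 0.6, 0.2]
finger_gap: 85.6
grasp_force: 0.0
```

drive_tool --moves '[{"grip":-1,"tx":2.35,"ty":-2.51,"tz":0,"twist":0},{"grip":-1,"tx":2.35,"ty":-2.51,"tz":0,"twist":0},{"grip":-1,"tx":2.35,"ty":-2.51,"tz":0,"twist":0},{"grip":-1,"tx":2.35,"ty":-2.51,"tz":0,"twist":0},{"grip":-1,"tx":2.35,"ty":-2.51,"tz":0,"twist":0},{"grip":-1,"tx":2.35,"ty":-2.51,"tz":0,"twist":0},{"grip":-1,"tx":2.35,"ty":-2.51,"tz":0,"twist":0},{"grip":-1,"tx":2.35,"ty":-2.51,"tz":0,"twist":0},{"grip":-1,"tx":0,"ty":0,"tz":0,"twist":0},{"grip":-1,"tx":0,"ty":0,"tz":0,"twist":0}]'

```text
clock: 2.57
tcp_pos: [497.8, 32.1, 231.1]
eef_rot: [0.0, 0.988, 0.157, -0.0]
wrist_force: [0.0, -0.7, -0.0]
finger_gap: 85.1
grasp_force: 0.0
```

```bash
python3 look.py w2
```

```text
t 2.57 tcp [497.8  32.1 231.1] q [ 2.000e-04  9.876e-01  1.569e-01 -3.000e-04] j [ 0.042  0.2    1.732 -0.     1.21   1.297] F [ 0.  -0.7 -0. ]
nut_center 0.83 [255.7 137. ] [544.2  47.5 127. ]
nut_mark 0.7 [277.5 125.5] [559.6  34.  144. ]
spindle_mark 0.69 [333.7  97.3] [598.9 -10.2 106. ]
```

View pics/w2.png

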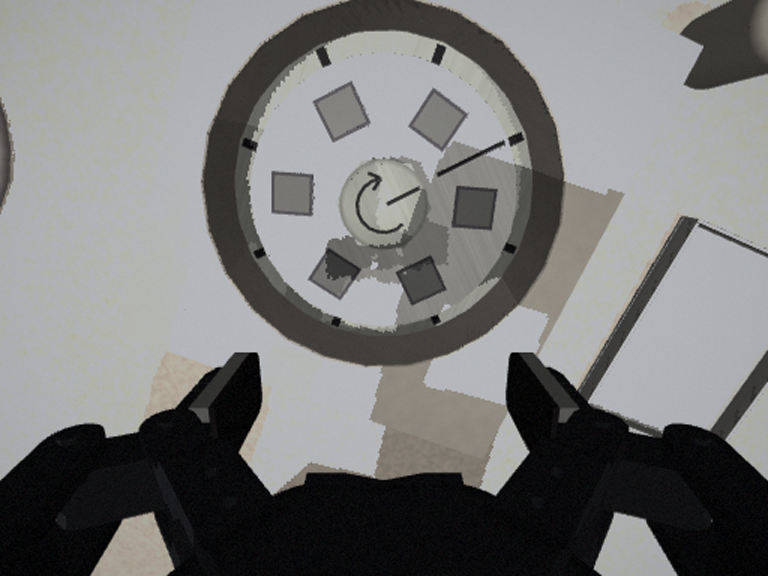

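The nut is at about (384,203), its index line running to (420,188), the carrier line from (438,176) to (504,143); the tray is at right.

Run:
```python
from h import *
Z=np.load('/tmp/w2.npz');P={k:Z[k] for k in('fovy','cx','cy','R','t')};P={k:(float(v) if v.ndim==0 else v) for k,v in P.items()}
W=lambda u,z:px2w('wrist',u,z,P=P)
a=W((292,117.3),106);b=W((336,95.3),106);c=W((258.7,136),144);m=W((280,125.3),144)
for n,v in(('a',a),('b',b),('c',c),('m',m)):print(n,v.round(1))
print('line ang',np.degrees(np.arctan2(*(b-a)[1::-1])),'nut ang',np.degrees(np.arctan2(*(m-c)[1::-1])))
u=b-a;u/=np.linalg.norm(u)
# nut top by depth
d=Z['d'];vv,uu=np.mgrid[0:384,0:512]
f=192/np.tan(np.radians(P['fovy'])/2)
C=np.stack([(uu-P['cx'])/f*d,(vv-P['cy'])/f*d,d],-1)
w=(C-P['t'])@P['R']
M=(w[...,2]>138)&(w[...,2]<150)&(np.hypot(w[...,0]-545,w[...,1]-47)<40)
pt=w[M];print(len(pt),'top z',np.median(pt[:,2]),pt.mean(0), (pt[:,:2].min(0)+pt[:,:2].max(0))/2)
(cx,cy),r=cv2.minEnclosingCircle(pt[:,:2].astype(np.float32));print('enc',cx,cy,r)
M=(abs(w[...,2]-106)<4)&(np.hypot(w[...,0]-545,w[...,1]-47)<84)
print('carrier z',np.median(w[M][:,2]))
# deck bowl rim: circle of deck hole
H=(w[...,2]<122)&(np.hypot(w[...,0]-545,w[...,1]-47)<125)
D=(abs(w[...,2]-125)<3)&(np.hypot(w[...,0]-545,w[...,1]-47)<125)&(np.hypot(w[...,0]-545,w[...,1]-47)>90)
q=w[D][:,:2]; from scipy.optimize import minimize
# inscribed empty circle in deck points
res=minimize(lambda c:-np.percentile(np.hypot(*(q-c).T),1),[545,47],method='Nelder-Mead');print('bowl',res.x,-res.fun)
for n in('nut_center','spindle'):
    for cam in('wrist',):
        for r in spotter.outline_of(cam,n)[:1]:
            p=r['pixels'].astype(np.uint8);(x,y),R=cv2.minEnclosingCircle(np.argwhere(p)[:,::-1].astype(np.float32));print(n,r['score'],x,y,R,W((x,y),144 if n=='nut_center' else 106))
```

```text
a [570.4  20.2 106. ]
b [601.2 -11.5 106. ]
c [546.9  45.9 144. ]
m [560.4  32.1 144. ]
line ang -45.87621232411994 nut ang -45.72505570019052
2852 top z 143.8469717223568 [546.0778309   48.56807246 143.72130264] [545.33123613  48.11793537]
enc 545.2708740234375 48.2493782043457 26.31509017944336
carrier z 105.61823806091184
bowl [545.3280825   48.33171447] 105.53100100382946
nut_center 0.87 255.27247619628906 135.64039611816406 31.999727249145508 [546.35847272  48.63139309 144.        ]
spindle 0.91 254.74598693847656 126.08109283447266 91.46505737304688 [551.98875538  50.96909356 106.        ]
```

drive_tool --moves '[{"grip":-1,"tx":2.5,"ty":-0.03,"tz":0,"twist":0},{"grip":-1,"tx":2.5,"ty":-0.03,"tz":0,"twist":0},{"grip":-1,"tx":0,"ty":0,"tz":0,"twist":-7},{"grip":-1,"tx":0,"ty":0,"tz":0,"twist":-7},{"grip":-1,"tx":0,"ty":0,"tz":0,"twist":-7},{"grip":-1,"tx":0,"ty":0,"tz":0,"twist":-7},{"grip":-1,"tx":0,"ty":0,"tz":0,"twist":-7},{"grip":-1,"tx":0,"ty":0,"tz":0,"twist":-7},{"grip":-1,"tx":0,"ty":0,"tz":0,"twist":-7},{"grip":-1,"tx":0,"ty":0,"tz":0,"twist":-7}]'

```text
clock: 3.8
tcp_pos: [544.8, 46.3, 231.3]
eef_rot: [0.0, 0.798, 0.603, -0.0]
wrist_force: [0.9, -1.0, 0.8]
finger_gap: 85.8
grasp_force: 0.0
```

drive_tool --moves '[{"grip":-1,"tx":0,"ty":0,"tz":0,"twist":-7},{"grip":-1,"tx":0,"ty":0,"tz":0,"twist":-7},{"grip":-1,"tx":0,"ty":0,"tz":0,"twist":-7},{"grip":-1,"tx":0,"ty":0,"tz":0,"twist":-7},{"grip":-1,"tx":0,"ty":0,"tz":0,"twist":-7},{"grip":-1,"tx":0,"ty":0,"tz":0,"twist":-7},{"grip":-1,"tx":0,"ty":0,"tz":0,"twist":-7},{"grip":-1,"tx":0,"ty":0,"tz":0,"twist":-7},{"grip":-1,"tx":0,"ty":0,"tz":0,"twist":-7},{"grip":-1,"tx":0,"ty":0,"tz":0,"twist":-7}]'

```text
clock: 4.63
tcp_pos: [544.8, 46.3, 231.4]
eef_rot: [0.0, 0.308, 0.951, -0.0]
wrist_force: [-0.4, -0.0, -0.2]
finger_gap: 85.5
grasp_force: 0.0
```

drive_tool --moves '[{"grip":-0.4,"tx":0,"ty":0,"tz":0,"twist":-7},{"grip":-0.4,"tx":0,"ty":0,"tz":0,"twist":-7},{"grip":-0.4,"tx":0,"ty":0,"tz":0,"twist":-7},{"grip":-0.4,"tx":0,"ty":0,"tz":0,"twist":-7},{"grip":-0.4,"tx":0,"ty":0,"tz":0,"twist":-7},{"grip":-0.4,"tx":0,"ty":0,"tz":0,"twist":-7},{"grip":-0.4,"tx":0,"ty":0,"tz":0,"twist":-7},{"grip":-0.4,"tx":0,"ty":0,"tz":0,"twist":-7},{"grip":-0.4,"tx":0,"ty":0,"tz":0,"twist":-7},{"grip":-0.4,"tx":0,"ty":0,"tz":0,"twist":0}]'

```text
clock: 5.47
tcp_pos: [544.8, 46.3, 231.4]
eef_rot: [0.0, -0.233, 0.973, -0.0]
wrist_force: [0.6, 0.1, 0.3]
finger_gap: 60.1
grasp_force: 0.0
```

```bash
python3 look.py w3
```

```text
t 5.47 tcp [544.8  46.3 231.4] q [ 0.000e+00 -2.328e-01  9.725e-01 -1.000e-04] j [ 0.064  0.275  1.629 -0.     1.238 -1.977] F [0.6 0.1 0.3]
nut_center 0.73 [258.  194.5] [546.9  50.3 127. ]
nut_mark 0.79 [229.4 206. ] [563.2  30.3 144. ]
spindle_mark 0.97 [180.  204.6] [597.9 -13.1 106. ]
washer_top 0.64 [27.8 10.6] [ 495.2 -192.9  110. ]
```

View pics/w3.png

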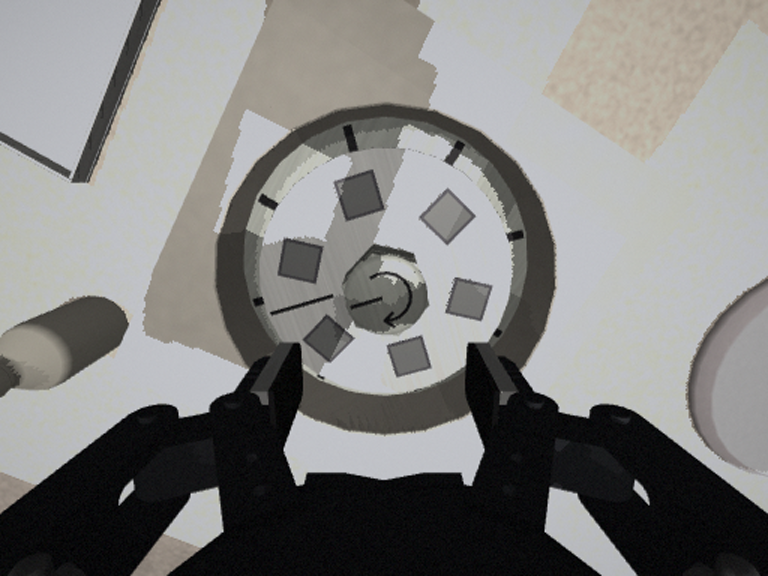

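Nut top is at about (387,290) with its line to (352,305); the carrier line runs (333,296)-(272,313), bottle at left, lid at right. Re-measure from this nearly reversed view.

```bash
cat > cen.py <<'E'
from h import *
def load(tag):
    Z=np.load(f'/tmp/{tag}.npz');return Z['im'],Z['d'],{k:(float(Z[k]) if Z[k].ndim==0 else Z[k]) for k in('fovy','cx','cy','R','t')}
def world(d,P):
    vv,uu=np.mgrid[0:384,0:512];f=192/np.tan(np.radians(P['fovy'])/2)
    return (np.stack([(uu-P['cx'])/f*d,(vv-P['cy'])/f*d,d],-1)-P['t'])@P['R']
def nuttop(w,z0,c=(545,48),tol=5):
    M=(abs(w[...,2]-z0)<tol)&(np.hypot(w[...,0]-c[0],w[...,1]-c[1])<32)
    p=w[M];(x,y),r=cv2.minEnclosingCircle(p[:,:2].astype(np.float32));return x,y,r,np.median(p[:,2])
E
python3 - <<'E'
from cen import *
for t in('w2','w3'):
    im,d,P=load(t);w=world(d,P);print(t,np.round(nuttop(w,144,tol=3),1))
    q=w[(abs(w[...,2]-125)<3)&(np.hypot(w[...,0]-545,w[...,1]-47)<130)&(np.hypot(w[...,0]-545,w[...,1]-47)>95)][:,:2]
    from scipy.optimize import minimize
    r=minimize(lambda c:-np.percentile(np.hypot(*(q-c).T),2),[545,47],method='Nelder-Mead');print('bowl',r.x,-r.fun)
W=lambda u,z:px2w('wrist',u,z,P=P)
a=W((333/1.5,296/1.5),106);b=W((272/1.5,313.5/1.5),106);c=W((382/1.5,298/1.5),144);m=W((352/1.5,306.5/1.5),144)
for v in(a,b,c,m):print(v.round(1),np.degrees(np.arctan2(v[1]-48.2,v[0]-545.3)))
print(np.degrees(np.arctan2(*(b-a)[1::-1])),np.degrees(np.arctan2(*(m-c)[1::-1])))
E
```

```text
w2 [545.1  48.1  26.2 143.9]
bowl [545.09554532  48.19514072] 105.79610032367857
w3 [545.4  48.5  26.1 143.9]
bowl [546.04611977  48.22259469] 105.98077665139934
[571.4  22.  106. ] -45.13736620238981
[601.6 -10.  106. ] -45.94332673429487
[547.2  47.  144. ] -31.718756868455884
[559.7  33.7 144. ] -45.043237151779415
-46.621249163719376 -46.64380286466149
```

drive_tool --moves '[{"grip":-0.4,"tx":0,"ty":0,"tz":0,"twist":-7},{"grip":-0.4,"tx":0,"ty":0,"tz":0,"twist":-7},{"grip":-0.4,"tx":0,"ty":0,"tz":0,"twist":-2.8},{"grip":-0.4,"tx":-0.17,"ty":0.11,"tz":1.5,"twist":0},{"grip":-0.4,"tx":0,"ty":0,"tz":2.0,"twist":0},{"grip":-0.4,"tx":0,"ty":0,"tz":2.0,"twist":0},{"grip":-0.4,"tx":0,"ty":0,"tz":2.0,"twist":0},{"grip":-0.4,"tx":0,"ty":0,"tz":2.0,"twist":0},{"grip":-0.4,"tx":0,"ty":0,"tz":1.5,"twist":0},{"grip":-0.4,"tx":0,"ty":0,"tz":0.7,"twist":0}]'

```text
clock: 6.6
tcp_pos: [544.1, 48.7, 112.2]
eef_rot: [-0.002, -0.371, 0.928, 0.001]
wrist_force: [-0.6, -0.2, 0.7]
finger_gap: 59.8
grasp_force: 0.0
```

drive_tool --moves '[{"grip":-0.2,"tx":0,"ty":0,"tz":0.3,"twist":0},{"grip":-0.2,"tx":0,"ty":0,"tz":0,"twist":0},{"grip":-0.2,"tx":0,"ty":0,"tz":0,"twist":0}]'

```text
clock: 6.85
tcp_pos: [546.1, 48.8, 112.1]
eef_rot: [0.001, -0.372, 0.928, -0.0]
wrist_force: [0.2, 0.4, 0.8]
finger_gap: 51.3
grasp_force: 0.0
```

```bash
python3 look.py w4
```

```text
t 6.85 tcp [546.1  48.8 112.1] q [ 8.000e-04 -3.718e-01  9.283e-01 -3.000e-04] j [ 0.068  0.381  1.799 -0.     0.96  -2.264] F [0.2 0.4 0.8]
nut_center 0.81 [253.8 251.7] [546.   48.1 127. ]
nut_mark 0.66 [202.7 271. ] [562.2  31.9 144. ]
spindle_mark 0.8 [118.5 235.8] [601.4  -8.8 106. ]
```

View pics/w4.png

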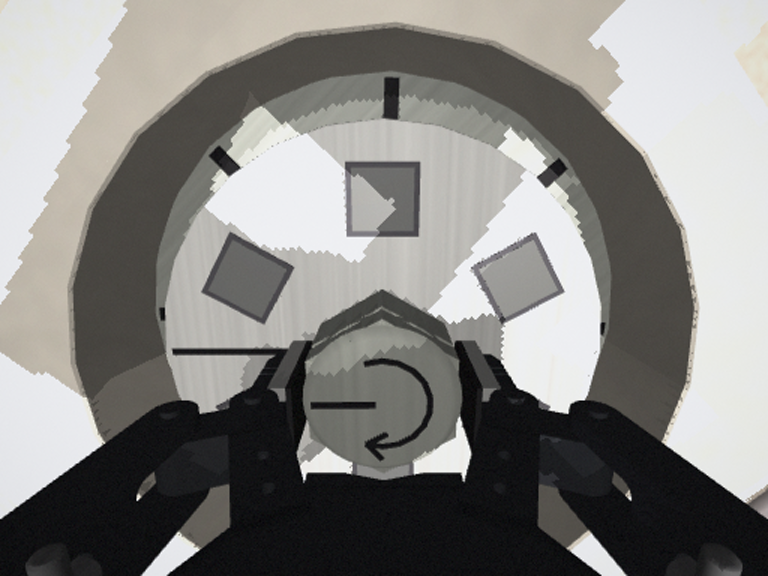

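The pads (305 and 460) straddle the nut evenly, its centre at about (382,402), and its index line is level with the closing axis. Alignment is good. I'll use the fingers as a loose wrench (gap ≈47.5) so the nut can climb freely.

drive_tool --moves '[{"grip":-0.16,"tx":0,"ty":0,"tz":0,"twist":0},{"grip":-0.16,"tx":0,"ty":0,"tz":0,"twist":0}]'

```text
clock: 7.32
tcp_pos: [545.5, 48.8, 111.5]
eef_rot: [0.0, -0.372, 0.928, -0.0]
wrist_force: [-0.2, 0.1, 0.5]
finger_gap: 49.6
grasp_force: 0.0
```

Run:
```python
from h import *
o=readout.get_obs();print({k:np.round(v,3) for k,v in o.items() if k!='tau'})
from cen import *
im,d,P=load('w4');w=world(d,P);print(np.round(nuttop(w,144,tol=3),1))
```

```text
{'clock': np.float64(7.317), 'joint_pos': array([ 0.068,  0.381,  1.8  , -0.   ,  0.96 , -2.265]), 'joint_vel': array([-0.001,  0.002,  0.002,  0.001, -0.   , -0.   ]), 'tcp_pos': array([545.46 ,  48.756, 111.51 ]), 'eef_rot': array([ 0.   , -0.372,  0.928, -0.   ]), 'wrist_force': array([-0.219,  0.07 ,  0.502]), 'torque': array([-0.007, -0.014,  0.019]), 'grasp_force': np.float64(0.0), 'finger_gap': np.float64(49.566)}
[542.2  45.3  31.  143.9]
```

drive_tool --moves '[{"grip":-0.11,"tx":0.04,"ty":-0.02,"tz":0.2,"twist":0},{"grip":-0.11,"tx":0,"ty":0,"tz":0,"twist":0},{"grip":-0.11,"tx":0,"ty":0,"tz":0,"twist":4},{"grip":-0.11,"tx":0,"ty":0,"tz":0,"twist":4},{"grip":-0.11,"tx":0,"ty":0,"tz":0,"twist":4},{"grip":-0.11,"tx":0,"ty":0,"tz":0,"twist":0}]'

```text
clock: 7.82
tcp_pos: [545.6, 48.3, 109.5]
eef_rot: [0.0, -0.272, 0.962, -0.0]
wrist_force: [0.3, -0.5, -0.3]
finger_gap: 47.6
grasp_force: 0.3
```

drive_tool --moves '[{"grip":-0.11,"tx":0,"ty":0,"tz":0,"twist":5},{"grip":-0.11,"tx":0,"ty":0,"tz":-0.02,"twist":5},{"grip":-0.11,"tx":0,"ty":0,"tz":-0.02,"twist":5},{"grip":-0.11,"tx":0,"ty":0,"tz":-0.02,"twist":5},{"grip":-0.11,"tx":0,"ty":0,"tz":-0.02,"twist":5},{"grip":-0.11,"tx":0,"ty":0,"tz":-0.02,"twist":5},{"grip":-0.11,"tx":0,"ty":0,"tz":-0.02,"twist":5},{"grip":-0.11,"tx":0,"ty":0,"tz":-0.02,"twist":5}]'

```text
clock: 8.48
tcp_pos: [545.3, 48.4, 110.9]
eef_rot: [0.0, 0.074, 0.997, 0.0]
wrist_force: [0.5, 0.6, 0.2]
finger_gap: 47.2
grasp_force: 1.5
```

```bash
cat > st.py <<'E'
import sys
from look import *; from cen import *
im,d,P=look(sys.argv[1]);w=world(d,P)
M=(np.hypot(w[...,0]-545.3,w[...,1]-48.3)<15)&(w[...,2]<175)&(w[...,2]>130);print('nut top z',np.percentile(w[M][:,2],[10,50,90]).round(1),M.sum())
E
python3 st.py w5
```

```text
t 8.48 tcp [545.3  48.4 110.9] q [2.000e-04 7.380e-02 9.973e-01 0.000e+00] j [ 0.068  0.382  1.801 -0.     0.958 -1.356] F [0.5 0.6 0.2]
nut_center 0.58 [255.3 254.8] [545.5  48.6 127. ]
nut_mark 0.56 [204.1 276.9] [543.8  25.5 144. ]
nut top z [145.2 146.  146.6] 3185
```

View pics/w5.png

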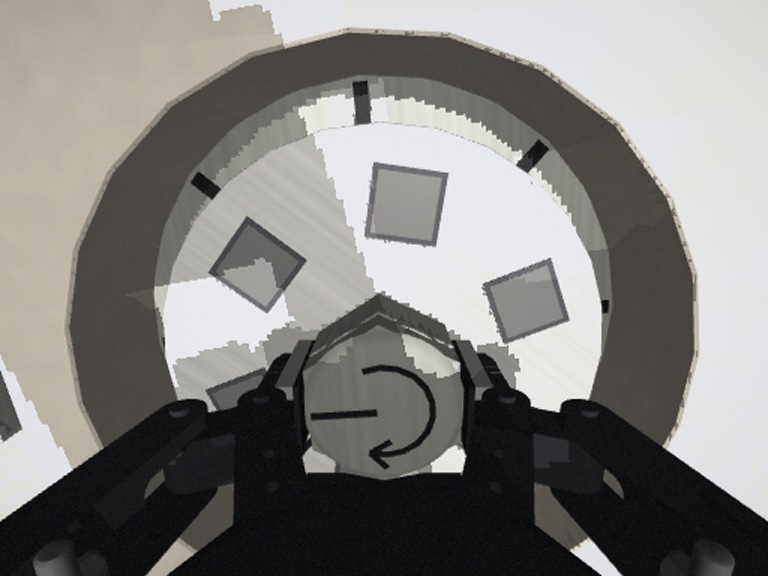

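Loose-wrench works: the nut (index line (312,416)-(376,412)) follows a few degrees behind and has risen ~2 mm at ~48°, so about 16 mm/turn.

drive_tool --moves '[{"grip":-0.11,"tx":0,"ty":0,"tz":-0.026,"twist":6},{"grip":-0.11,"tx":0,"ty":0,"tz":-0.026,"twist":6},{"grip":-0.11,"tx":0,"ty":0,"tz":-0.026,"twist":6},{"grip":-0.11,"tx":0,"ty":0,"tz":-0.026,"twist":6},{"grip":-0.11,"tx":0,"ty":0,"tz":-0.026,"twist":6},{"grip":-0.11,"tx":0,"ty":0,"tz":-0.026,"twist":6},{"grip":-0.11,"tx":0,"ty":0,"tz":-0.026,"twist":6},{"grip":-0.11,"tx":0,"ty":0,"tz":-0.026,"twist":6},{"grip":-0.11,"tx":0,"ty":0,"tz":-0.026,"twist":6},{"grip":-0.11,"tx":0,"ty":0,"tz":-0.026,"twist":6}]'

```text
clock: 9.62
tcp_pos: [545.2, 48.3, 113.0]
eef_rot: [-0.0, 0.563, 0.826, -0.0]
wrist_force: [1.0, -0.1, -0.2]
finger_gap: 47.3
grasp_force: 0.8
```

drive_tool --moves '[{"grip":-0.11,"tx":0,"ty":0,"tz":-0.026,"twist":6},{"grip":-0.11,"tx":0,"ty":0,"tz":-0.026,"twist":6},{"grip":-0.11,"tx":0,"ty":0,"tz":-0.026,"twist":6},{"grip":-0.11,"tx":0,"ty":0,"tz":-0.026,"twist":6},{"grip":-0.11,"tx":0,"ty":0,"tz":-0.026,"twist":6},{"grip":-0.11,"tx":0,"ty":0,"tz":-0.026,"twist":6},{"grip":-0.11,"tx":0,"ty":0,"tz":-0.026,"twist":6},{"grip":-0.11,"tx":0,"ty":0,"tz":-0.026,"twist":6},{"grip":-0.11,"tx":0,"ty":0,"tz":-0.026,"twist":6},{"grip":-0.11,"tx":0,"ty":0,"tz":-0.026,"twist":6}]'

```text
clock: 10.45
tcp_pos: [545.5, 48.3, 115.9]
eef_rot: [0.0, 0.901, 0.434, 0.0]
wrist_force: [1.2, 0.4, -0.2]
finger_gap: 47.6
grasp_force: 1.0
```

```bash
python3 st.py w6
```

```text
t 10.45 tcp [545.5  48.3 115.9] q [2.000e-04 9.008e-01 4.342e-01 2.000e-04] j [ 0.067  0.376  1.795 -0.     0.97   0.74 ] F [ 1.2  0.4 -0.2]
nut_center 0.83 [254.4 255.3] [542.5  46.5 127. ]
nut_mark 0.76 [202.3 279.7] [521.1  59.1 144. ]
spindle_mark 0.57 [387.1 252.6] [599.7 -11.7 106. ]
nut top z [150.1 150.8 151.5] 3180
```

drive_tool --moves '[{"grip":-0.11,"tx":0,"ty":0,"tz":-0.026,"twist":6},{"grip":-0.11,"tx":0,"ty":0,"tz":-0.026,"twist":6},{"grip":-0.11,"tx":0,"ty":0,"tz":-0.026,"twist":6},{"grip":-0.11,"tx":0,"ty":0,"tz":-0.026,"twist":6},{"grip":-0.11,"tx":0,"ty":0,"tz":-0.026,"twist":6}]'

```text
clock: 11.17
tcp_pos: [545.4, 48.5, 117.2]
eef_rot: [-0.0, 0.983, 0.186, 0.0]
wrist_force: [0.6, 1.0, 0.5]
finger_gap: 47.3
grasp_force: 1.1
```

```bash
python3 st.py w7
```

```text
t 11.17 tcp [545.4  48.5 117.2] q [-0.000e+00  9.825e-01  1.862e-01  2.000e-04] j [0.068 0.375 1.793 0.    0.973 1.264] F [0.6 1.  0.5]
nut_center 0.72 [256.  257.6] [539.9  46.7 127. ]
nut_mark 0.92 [202.8 278.5] [529.2  69.8 144. ]
spindle_mark 0.77 [384.5 182.2] [600.6  -8.6 106. ]
nut top z [151.6 152.3 153. ] 3215
```

drive_tool --moves '[{"grip":-0.11,"tx":0,"ty":0,"tz":-0.026,"twist":6},{"grip":-0.11,"tx":0,"ty":0,"tz":-0.026,"twist":6},{"grip":-0.11,"tx":0,"ty":0,"tz":0,"twist":6},{"grip":-0.11,"tx":0,"ty":0,"tz":0,"twist":6}]'

```text
clock: 11.8
tcp_pos: [545.6, 48.4, 118.0]
eef_rot: [-0.0, 1.0, -0.022, 0.0]
wrist_force: [-1.2, 0.9, 2.2]
finger_gap: 47.3
grasp_force: 1.7
```

```bash
python3 st.py w8
```

```text
t 11.8 tcp [545.6  48.4 118. ] q [-1.000e-04  9.998e-01 -2.200e-02  5.000e-04] j [0.068 0.374 1.792 0.    0.974 1.682] F [-1.2  0.9  2.2]
nut_center 0.85 [256.9 256.4] [540.   48.5 127. ]
nut_mark 0.62 [202.7 276.1] [540.1  74.6 144. ]
spindle_mark 0.81 [355.9 134.5] [600.3  -8.8 106. ]
nut top z [152.6 153.3 154. ] 3241
```

drive_tool --moves '[{"grip":-0.11,"tx":0,"ty":0,"tz":-0.03,"twist":6},{"grip":-0.11,"tx":0,"ty":0,"tz":-0.03,"twist":6},{"grip":-0.11,"tx":0,"ty":0,"tz":-0.03,"twist":6}]'

```text
clock: 12.35
tcp_pos: [545.1, 48.4, 118.4]
eef_rot: [0.0, 0.984, -0.178, -0.0]
wrist_force: [0.1, 0.4, -0.5]
finger_gap: 47.4
grasp_force: 0.9
```

```bash
python3 st.py w9
```

```text
t 12.35 tcp [545.1  48.4 118.4] q [ 0.000e+00  9.840e-01 -1.782e-01 -2.000e-04] j [0.068 0.374 1.792 0.    0.976 1.997] F [ 0.1  0.4 -0.5]
nut_center 0.92 [255.7 253.4] [541.3  50.2 127. ]
nut_mark 0.88 [202.8 277.5] [546.8  75.3 144. ]
spindle_mark 0.72 [321.4 105.5] [600.5  -9.7 106. ]
nut top z [153.7 154.4 155.1] 3277
```

drive_tool --moves '[{"grip":-0.11,"tx":0,"ty":0,"tz":0,"twist":6},{"grip":-0.11,"tx":0,"ty":0,"tz":0,"twist":6},{"grip":-0.11,"tx":0,"ty":0,"tz":0,"twist":0}]'

```text
clock: 12.9
tcp_pos: [545.3, 48.4, 118.7]
eef_rot: [-0.0, 0.96, -0.279, 0.0]
wrist_force: [0.2, -0.0, -0.0]
finger_gap: 47.3
grasp_force: 0.0
```

```bash
python3 st.py w10
```

```text
t 12.9 tcp [545.3  48.4 118.7] q [-0.000e+00  9.604e-01 -2.785e-01  2.000e-04] j [ 0.067  0.373  1.792 -0.     0.976  2.203] F [ 0.2 -0.  -0. ]
nut_center 0.61 [254.8 253.5] [542.   51.3 127. ]
nut_mark 0.93 [204.2 276.8] [552.2  73.6 144. ]
spindle_mark 0.75 [292.1  93.6] [601.2  -9.8 106. ]
nut top z [154.4 155.  155.8] 3278
```

drive_tool --moves '[{"grip":-0.11,"tx":0,"ty":0,"tz":-0.03,"twist":6},{"grip":-0.11,"tx":0,"ty":0,"tz":-0.03,"twist":6},{"grip":-0.11,"tx":0,"ty":0,"tz":0,"twist":4},{"grip":-0.11,"tx":0,"ty":0,"tz":0,"twist":0},{"grip":-0.11,"tx":0,"ty":0,"tz":0,"twist":0}]'

```text
clock: 13.62
tcp_pos: [545.2, 48.3, 119.2]
eef_rot: [0.0, 0.913, -0.408, 0.0]
wrist_force: [0.5, -0.2, 0.3]
finger_gap: 47.4
grasp_force: 0.0
```

```bash
python3 st.py w11
```

```text
t 13.62 tcp [545.2  48.3 119.2] q [ 1.000e-04  9.129e-01 -4.083e-01  0.000e+00] j [ 0.067  0.373  1.791 -0.     0.978  2.479] F [ 0.5 -0.2  0.3]
nut_center 0.73 [254.8 256.6] [541.3  53.6 127. ]
nut_mark 0.8 [199.9 277.9] [559.7  72.8 144. ]
spindle_mark 0.93 [250.7  88.7] [601.  -10.2 106. ]
nut top z [155.1 155.8 156.5] 3300
```

View pics/w11.png

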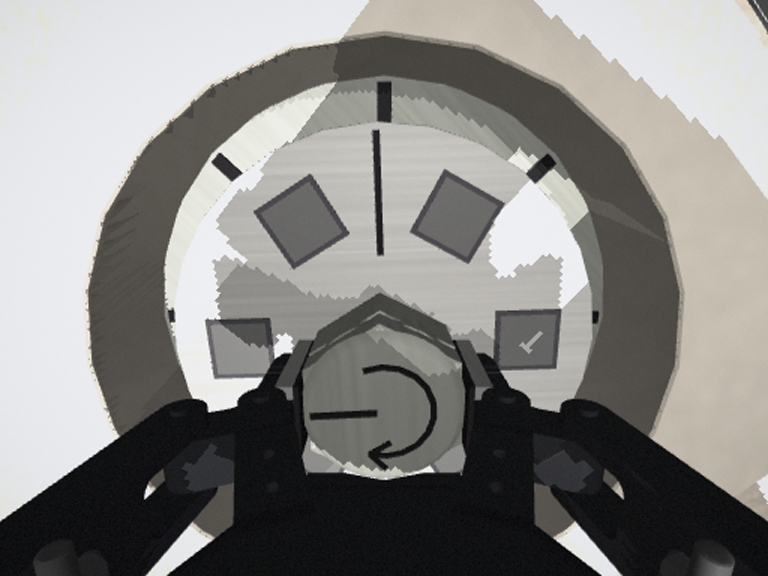

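The carrier line is straight up (380,130-255) and the nut's index line points left (312-376,413), about 268° unscrewed, 11.9 mm up. Close lightly so friction stays below the limit, and test the lift.

drive_tool --moves '[{"grip":-0.085,"tx":0,"ty":0,"tz":0,"twist":0},{"grip":-0.07,"tx":0,"ty":0,"tz":0,"twist":0},{"grip":-0.07,"tx":0,"ty":0,"tz":0,"twist":0},{"grip":-0.07,"tx":0,"ty":0,"tz":0,"twist":0}]'

```text
clock: 14.25
tcp_pos: [545.2, 48.3, 119.3]
eef_rot: [0.0, 0.912, -0.409, 0.0]
wrist_force: [-0.0, 0.0, 1.4]
finger_gap: 46.1
grasp_force: 29.6
```

drive_tool --moves '[{"grip":-0.076,"tx":0,"ty":0,"tz":0,"twist":0},{"grip":-0.076,"tx":0,"ty":0,"tz":0,"twist":0}]'

```text
clock: 14.42
tcp_pos: [545.3, 48.3, 119.3]
eef_rot: [0.0, 0.912, -0.409, 0.0]
wrist_force: [-0.7, 0.0, 0.9]
finger_gap: 46.6
grasp_force: 29.6
```

drive_tool --moves '[{"grip":-0.076,"tx":0,"ty":0,"tz":-0.03,"twist":0},{"grip":-0.076,"tx":0,"ty":0,"tz":-0.03,"twist":0}]'

```text
clock: 14.58
tcp_pos: [545.2, 48.3, 119.6]
eef_rot: [0.0, 0.912, -0.409, -0.0]
wrist_force: [0.5, 0.1, -1.0]
finger_gap: 46.5
grasp_force: 29.4
```

drive_tool --moves '[{"grip":-0.076,"tx":0,"ty":0,"tz":-0.03,"twist":0},{"grip":-0.076,"tx":0,"ty":0,"tz":-0.03,"twist":0}]'

```text
clock: 14.75
tcp_pos: [544.9, 48.4, 120.0]
eef_rot: [0.0, 0.912, -0.409, -0.0]
wrist_force: [-0.1, -0.0, -2.2]
finger_gap: 46.6
grasp_force: 29.3
```

drive_tool --moves '[{"grip":-0.076,"tx":0,"ty":0,"tz":-0.03,"twist":0},{"grip":-0.076,"tx":0,"ty":0,"tz":0,"twist":0}]'

```text
clock: 14.92
tcp_pos: [545.1, 48.4, 120.5]
eef_rot: [0.0, 0.912, -0.409, -0.0]
wrist_force: [0.2, 0.1, -2.3]
finger_gap: 46.5
grasp_force: 29.3
```

drive_tool --moves '[{"grip":-0.076,"tx":0,"ty":0,"tz":-0.02,"twist":0},{"grip":-0.076,"tx":0,"ty":0,"tz":0,"twist":0}]'

```text
clock: 15.08
tcp_pos: [545.2, 48.4, 120.9]
eef_rot: [0.0, 0.912, -0.409, -0.0]
wrist_force: [0.5, 0.5, -2.1]
finger_gap: 46.3
grasp_force: 29.3
```

drive_tool --moves '[{"grip":-0.076,"tx":0,"ty":0,"tz":-0.02,"twist":0},{"grip":-0.076,"tx":0,"ty":0,"tz":0,"twist":0}]'

```text
clock: 15.25
tcp_pos: [545.3, 48.3, 121.1]
eef_rot: [0.0, 0.912, -0.409, 0.0]
wrist_force: [-0.4, 0.5, -3.0]
finger_gap: 46.1
grasp_force: 29.3
```

drive_tool --moves '[{"grip":-0.06,"tx":0,"ty":0,"tz":-0.05,"twist":0},{"grip":-0.06,"tx":0,"ty":0,"tz":-0.05,"twist":0},{"grip":-0.06,"tx":0,"ty":0,"tz":-0.05,"twist":0}]'

```text
clock: 15.5
tcp_pos: [545.3, 48.3, 122.7]
eef_rot: [0.0, 0.912, -0.409, 0.0]
wrist_force: [0.2, -0.3, -3.5]
finger_gap: 46.0
grasp_force: 40.7
```

drive_tool --moves '[{"grip":-0.06,"tx":0,"ty":0,"tz":-0.2,"twist":0},{"grip":-0.06,"tx":0,"ty":0,"tz":-0.3,"twist":0},{"grip":-0.06,"tx":0,"ty":0,"tz":-0.3,"twist":0},{"grip":-0.06,"tx":0,"ty":0,"tz":-0.3,"twist":0},{"grip":-0.06,"tx":0,"ty":0,"tz":-0.3,"twist":0},{"grip":-0.06,"tx":0,"ty":0,"tz":-0.3,"twist":0}]'

```text
clock: 16.0
tcp_pos: [545.3, 48.3, 140.1]
eef_rot: [-0.0, 0.912, -0.409, 0.0]
wrist_force: [-0.2, 0.8, -1.8]
finger_gap: 46.0
grasp_force: 40.7
```

drive_tool --moves '[{"grip":-0.06,"tx":0,"ty":0,"tz":-1,"twist":0},{"grip":-0.06,"tx":0,"ty":0,"tz":-1.5,"twist":0},{"grip":-0.06,"tx":0,"ty":0,"tz":-1.5,"twist":0},{"grip":-0.06,"tx":0,"ty":0,"tz":-1,"twist":0},{"grip":-0.06,"tx":0,"ty":0,"tz":0,"twist":0}]'

```text
clock: 16.42
tcp_pos: [546.8, 48.5, 192.5]
eef_rot: [-0.001, 0.912, -0.409, 0.003]
wrist_force: [-0.2, -0.6, -1.9]
finger_gap: 45.7
grasp_force: 40.7
```

Run:
```python
from cen import *
im,d=optics.snapshot('top');P=optics.camera_params('top')
o=readout.get_obs();print(np.round(o['tcp_pos'],1),np.round(o['joint_pos'],3))
for n in('tray','rinse_bottle'):
    for r in spotter.place_of('top',n)[:1]: print(n,r['score'],px2w('top',r['centre'],0,P=P).round(1))
r=spotter.outline_of('top','tray')[0];ys,xs=np.nonzero(r['pixels']);print(r['score'],xs.min(),xs.max(),ys.min(),ys.max())
w=cv2.minAreaRect(np.c_[xs,ys].astype(np.float32));print([px2w('top',p,22,P=P).round(1) for p in cv2.boxPoints(w)])
c=np.mean([px2w('top',p,22,P=P) for p in cv2.boxPoints(w)],0);print('c',c)
im2,d2,P2=load('w2');print('depth floor',[ (px2w('top',(x,y),depth=d[y,x],P=P)).round(1) for x,y in((333,217),(320,205),(345,230))])
```

```text
[545.9  48.4 191. ] [ 0.068  0.305  1.692 -0.     1.141  2.482]
tray 0.61 [ 503.3 -293.4    0. ]
rinse_bottle 0.54 [ 736.8 -160.9    0. ]
0.77 313 353 191 243
[array([ 408.5, -191. ,   22. ]), array([ 606.1, -205.1,   22. ]), array([ 598.9, -360.3,   22. ]), array([ 401.5, -342.7,   22. ])]
c [ 503.73924032 -274.78254766   22.        ]
depth floor [array([ 503.6, -277.3,    7.3]), array([ 551.7, -229.4,    4.7]), array([ 453.2, -323.7,   -2.7])]
```

drive_tool --moves '[{"grip":-0.06,"tx":1.1,"ty":1.25,"tz":0,"twist":0},{"grip":-0.06,"tx":2.2,"ty":2.55,"tz":0,"twist":0},{"grip":-0.06,"tx":2.5,"ty":2.9,"tz":0,"twist":0},{"grip":-0.06,"tx":2.5,"ty":2.9,"tz":0,"twist":0},{"grip":-0.06,"tx":2.5,"ty":2.9,"tz":0,"twist":0},{"grip":-0.06,"tx":2.5,"ty":2.9,"tz":0,"twist":0},{"grip":-0.06,"tx":2.5,"ty":2.9,"tz":0,"twist":0},{"grip":-0.06,"tx":2.5,"ty":2.9,"tz":0,"twist":0},{"grip":-0.06,"tx":2.1,"ty":2.35,"tz":0,"twist":0},{"grip":-0.06,"tx":1.0,"ty":1.1,"tz":0,"twist":0}]'

```text
clock: 17.45
tcp_pos: [502.2, -279.0, 188.5]
eef_rot: [0.001, 0.912, -0.411, -0.001]
wrist_force: [-0.2, 0.4, -2.5]
finger_gap: 46.1
grasp_force: 40.8
```

drive_tool --moves '[{"grip":-0.06,"tx":0,"ty":0,"tz":0,"twist":0},{"grip":-0.06,"tx":0,"ty":0,"tz":0,"twist":0}]'

```text
clock: 17.62
tcp_pos: [502.8, -275.2, 188.6]
eef_rot: [-0.001, 0.912, -0.41, -0.001]
wrist_force: [0.2, 0.5, -2.3]
finger_gap: 46.0
grasp_force: 40.8
```

Run:
```python
from look import *; from cen import *
im,d,P=look('w12')
w=world(d,P);z=w[...,2]
for r in spotter.place_of('wrist','tray')[:2]: print('tray',r['score'],px2w('wrist',r['centre'],0,P=P).round(1))
r=spotter.outline_of('wrist','tray')[0];q=w[r['pixels']];q=q[abs(q[:,2]-20)<4];print(r['score'],np.median(w[r['pixels']][:,2]),q.min(0),q.max(0))
t=o=readout.get_obs()['tcp_pos']
M=(np.hypot(w[...,0]-t[0],w[...,1]-t[1])<15)&(z>t[2])&(z<t[2]+50)
print('nut top-tcp',np.median(z[M])-t[2],'tcp',t)
```

```text
t 17.62 tcp [ 502.8 -275.2  188.6] q [-5.000e-04  9.120e-01 -4.102e-01 -1.100e-03] j [-5.210e-01  3.480e-01  1.634e+00  1.000e-03  1.162e+00  1.894e+00] F [ 0.2  0.5 -2.3]
nut_center 0.76 [255.2 255.6] [ 473.9 -241.8  127. ]
nut_mark 0.73 [201.1 279.8] [ 497.7 -205.5  144. ]
spindle_mark 0.63 [  2.  327.4] [600.9  -9.4 106. ]
spindle 0.36 [ 43.9 112.1] [ 673.1 -217.2  106. ]
tray 0.75 [ 506.2 -280.3    0. ]
0.79 2.6093400429592677 [ 399.31417191 -360.42198077   16.00870424] [ 608.74633831 -205.5819013    23.59837395]
nut top-tcp 35.18312802310345 tcp [ 503.57916997 -274.54248485  189.79140574]
```

View pics/w12.png

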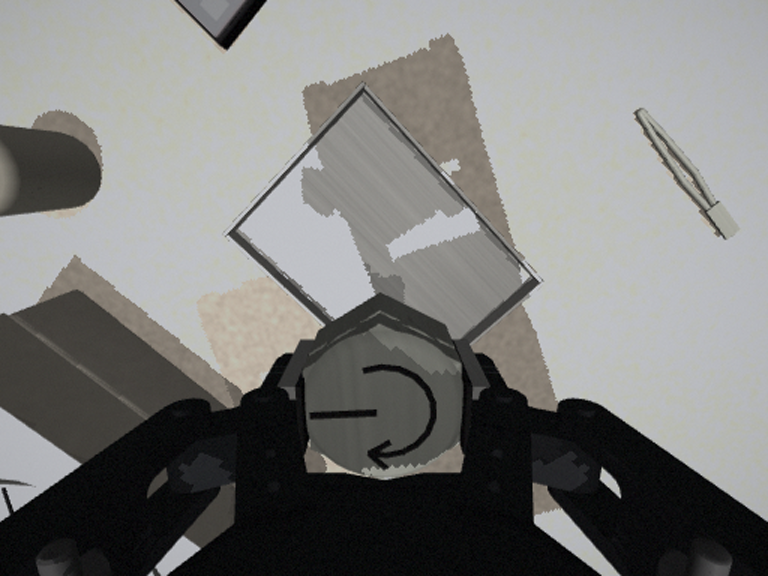

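The nut is held level (centre about (382,405)), over the tray (corners visible at (363,85), (228,235), (540,282)); tweezers right, bottle left are clear. Descending.

drive_tool --moves '[{"grip":-0.06,"tx":0.5,"ty":0.3,"tz":1,"twist":0},{"grip":-0.06,"tx":0,"ty":0,"tz":2,"twist":0},{"grip":-0.06,"tx":0,"ty":0,"tz":2.5,"twist":0},{"grip":-0.06,"tx":0,"ty":0,"tz":2.5,"twist":0},{"grip":-0.06,"tx":0,"ty":0,"tz":2.5,"twist":0},{"grip":-0.06,"tx":0,"ty":0,"tz":2.5,"twist":0},{"grip":-0.06,"tx":0,"ty":0,"tz":2,"twist":0},{"grip":-0.06,"tx":0,"ty":0,"tz":1.5,"twist":0},{"grip":-0.06,"tx":0,"ty":0,"tz":0.8,"twist":0},{"grip":-0.06,"tx":0,"ty":0,"tz":0.3,"twist":0}]'

```text
clock: 18.85
tcp_pos: [503.6, -280.8, 11.8]
eef_rot: [-0.0, 0.912, -0.409, -0.001]
wrist_force: [-0.0, 0.1, -2.2]
finger_gap: 45.9
grasp_force: 40.8
```

drive_tool --moves '[{"grip":-0.06,"tx":0,"ty":0,"tz":0.1,"twist":0},{"grip":-0.06,"tx":0,"ty":0,"tz":0.1,"twist":0},{"grip":-0.06,"tx":0,"ty":0,"tz":0,"twist":0}]'

```text
clock: 19.1
tcp_pos: [505.1, -281.5, 12.5]
eef_rot: [0.0, 0.912, -0.409, 0.001]
wrist_force: [-0.5, -0.1, -2.3]
finger_gap: 46.0
grasp_force: 40.8
```

drive_tool --moves '[{"grip":-0.06,"tx":0,"ty":0,"tz":0.2,"twist":0},{"grip":-0.06,"tx":0,"ty":0,"tz":0.2,"twist":0},{"grip":-0.06,"tx":0,"ty":0,"tz":0.2,"twist":0},{"grip":-0.06,"tx":0,"ty":0,"tz":0.1,"twist":0},{"grip":-0.06,"tx":0,"ty":0,"tz":0,"twist":0}]'

```text
clock: 19.52
tcp_pos: [504.3, -281.0, 4.4]
eef_rot: [0.0, 0.912, -0.409, -0.0]
wrist_force: [-0.2, -0.1, -2.6]
finger_gap: 46.0
grasp_force: 40.8
```

drive_tool --moves '[{"grip":-0.06,"tx":0,"ty":0,"tz":0.05,"twist":0},{"grip":-0.06,"tx":0,"ty":0,"tz":0.05,"twist":0},{"grip":-0.06,"tx":0,"ty":0,"tz":0.05,"twist":0},{"grip":-0.06,"tx":0,"ty":0,"tz":0.05,"twist":0},{"grip":-0.06,"tx":0,"ty":0,"tz":0,"twist":0}]'

```text
clock: 19.93
tcp_pos: [504.4, -281.1, 2.6]
eef_rot: [0.0, 0.912, -0.409, -0.0]
wrist_force: [0.0, 0.4, -2.1]
finger_gap: 46.3
grasp_force: 40.8
```

drive_tool --moves '[{"grip":-0.06,"tx":0,"ty":0,"tz":0.03,"twist":0},{"grip":-0.06,"tx":0,"ty":0,"tz":0.03,"twist":0},{"grip":-0.06,"tx":0,"ty":0,"tz":0,"twist":0}]'

```text
clock: 20.18
tcp_pos: [504.4, -281.1, 2.0]
eef_rot: [0.0, 0.912, -0.409, 0.0]
wrist_force: [-0.7, 0.9, -3.2]
finger_gap: 45.7
grasp_force: 40.8
```

drive_tool --moves '[{"grip":-0.06,"tx":0,"ty":0,"tz":0.03,"twist":0},{"grip":-0.06,"tx":0,"ty":0,"tz":0.03,"twist":0},{"grip":-0.06,"tx":0,"ty":0,"tz":0,"twist":0}]'

```text
clock: 20.43
tcp_pos: [504.4, -281.1, 1.4]
eef_rot: [0.0, 0.912, -0.409, -0.0]
wrist_force: [-0.2, -0.0, -1.7]
finger_gap: 46.0
grasp_force: 40.8
```

drive_tool --moves '[{"grip":-0.06,"tx":0,"ty":0,"tz":0.03,"twist":0},{"grip":-0.06,"tx":0,"ty":0,"tz":0.03,"twist":0},{"grip":-0.06,"tx":0,"ty":0,"tz":0,"twist":0}]'

```text
clock: 20.68
tcp_pos: [504.4, -281.1, 0.8]
eef_rot: [0.0, 0.912, -0.409, 0.0]
wrist_force: [-0.3, -0.7, -2.4]
finger_gap: 46.0
grasp_force: 40.8
```

drive_tool --moves '[{"grip":-0.06,"tx":0,"ty":0,"tz":0.03,"twist":0},{"grip":-0.06,"tx":0,"ty":0,"tz":0.03,"twist":0},{"grip":-0.06,"tx":0,"ty":0,"tz":0,"twist":0}]'

```text
clock: 20.93
tcp_pos: [504.5, -281.2, 0.7]
eef_rot: [0.0, 0.912, -0.409, 0.0]
wrist_force: [-1.5, 0.3, 3.8]
finger_gap: 45.8
grasp_force: 43.8
```

Run:
```python
from cen import *
P=optics.camera_params('wrist');im,d=optics.snapshot('wrist');w=world(d,P);z=w[...,2];t=readout.get_obs()
M=(np.hypot(w[...,0]-504.4,w[...,1]+281.1)<13)&(z>25)&(z<60)
F=(np.hypot(w[...,0]-504.4,w[...,1]+281.1)<65)&(z<10)&(z>-10)
print(np.median(z[M]),np.median(z[F]),t['tcp_pos'],t['wrist_force'])
```

```text
37.03489514854237 2.4597831423180994 [ 504.47035407 -281.14907254    0.74292345] [-0.42851366  1.67814046  3.8733087 ]
```

Contact: Fz has changed by 6 N and the nut top is at 37 mm (3+34). Now release and rise.

drive_tool --moves '[{"grip":-0.2,"tx":0,"ty":0,"tz":0,"twist":0},{"grip":-0.3,"tx":0,"ty":0,"tz":0,"twist":0},{"grip":-0.3,"tx":0,"ty":0,"tz":0,"twist":0},{"grip":-0.3,"tx":0,"ty":0,"tz":-0.5,"twist":0},{"grip":-0.3,"tx":0,"ty":0,"tz":-1,"twist":0},{"grip":-0.3,"tx":0,"ty":0,"tz":-2,"twist":0},{"grip":-0.3,"tx":0,"ty":0,"tz":-2.5,"twist":0},{"grip":-0.3,"tx":0,"ty":0,"tz":-2.5,"twist":0},{"grip":-0.3,"tx":0,"ty":0,"tz":-2.5,"twist":0},{"grip":-0.3,"tx":0,"ty":0,"tz":0,"twist":0}]'

```text
clock: 21.82
tcp_pos: [507.5, -282.9, 116.4]
eef_rot: [0.001, 0.912, -0.409, 0.006]
wrist_force: [1.0, -1.0, 0.2]
finger_gap: 55.5
grasp_force: 0.0
```

Run:
```python
from cen import *
P=optics.camera_params('wrist');im,d=optics.snapshot('wrist');w=world(d,P);z=w[...,2];t=readout.get_obs()
cv2.imwrite('pics/end.png',im[:,:,::-1])
M=(np.hypot(w[...,0]-504.4,w[...,1]+281.1)<22)&(z>25)&(z<60)
p=w[M];A=np.c_[p[:,:2],np.ones(len(p))];k=np.linalg.lstsq(A,p[:,2],rcond=None)[0]
print(p.mean(0),np.median(p[:,2]),'tilt',k[:2],t['tcp_pos'],t['wrist_force'],t['finger_gap'])
```

```text
[ 504.82748653 -281.57088882   36.45882714] 36.45264451394829 tilt [-0.00020669 -0.00209495] [ 506.30627659 -282.20530255  114.07946653] [ 0.459944    0.09929066 -0.10733912] 56.002437021564795
```

View pics/end.png

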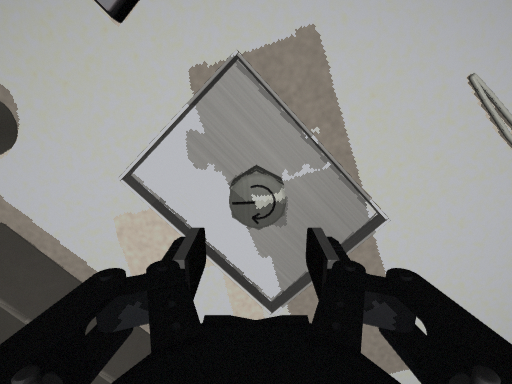

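The nut lies flat, top up, mid-tray at (257,200), with the gripper clear of everything.

```bash
python3 -c "
from bench import manip
print(manip.hand_in())"
```

```text
the job is handed in; nothing more can be done
None
```

The nut was unscrewed clockwise about 270°, lifted off and set down flat, closed top up, near the middle of the parts tray; the job was handed in at about 22 s, and no wrist reading while the nut was on the spindle went above about 4 N.

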